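# Bearing and backing ring from sloped bins onto a driving block

## Task

A 20 mm shaft is to be driven through a new bearing. Take the brass backing ring from its sloped bin and lay it flat over the hole of the round steel driving block, then take the bearing from its bin and lay it flat on the ring, all three centred well enough for the shaft to pass straight through. Set both down rather than letting them drop, and leave the oil seal, torque wrench, footpeg and tail-light lens where they are.

Things in the scene. Friction and masses are not known exactly. Their poses are not given: they have to be found in the camera images.
- rack: Grey steel bench rack, 190 deep (x), 430 wide (y), 230 high, fixed, open front towards the robot (its -x). Origin: centre of the footprint at bench height; x front to back, z up. Three open plastic hopper bins stand side by side, centres at y = -133, 0, +133 (middle green, others blue), one part in each; which part is in which bin varies. Uprights only outside the bins (y = +-208), behind x = -51.
- rack_bins (a point): On the floor of the middle bin at the inner face of its front lip (rack x = -90, z = 45). Every bin floor rises from here to the back at 30 degrees. Square to the floor: lip 18 high, side walls 30 high for the first 80 mm of slope, then 60. Bins are 126 wide inside. Boxed stock, up to 46 high, fills each bin from 88 mm up the slope.
- rack_shelf (a point): Middle of the lower front edge of the rack's flat top shelf (rack x = -52, z = 200); shelf 12 thick, 146 deep, over the back of the bins, so a gripper coming straight down on a part strikes it. Come in square to the bin floor: tilted 30 degrees, fingers pointing down and to the back, closing along the rack's y.
- ring: Brass backing ring: plain flat ring, outside diameter 54, hole 28, thickness 15, about 210 g. Lies flat on the sloped floor of one of the bins, about 29 mm up the slope from the front lip. Origin: centre of its underside; z: its axis, up out of the bin floor.
- ring_mid (a point): Centre of the backing ring's body, 7.5 mm above its underside.
- bearing: Sealed ball bearing: bright steel outer and inner rings with black seals between, outside diameter 47, bore 20, thickness 14, about 105 g. Lies flat on the sloped floor of one of the bins, about 29 mm up the slope from the front lip. Origin: centre of its underside; z: its axis, up out of the bin floor.
- bearing_mid (a point): Centre of the bearing, 7 mm above its underside.
- block: Round steel driving block standing loose on the bench, diameter 100, height 30, 1.7 kg, with a 32 mm hole through its centre. Origin: centre of its underside; z up.
- block_top (a point): Centre of the hole in the driving block's flat top face, 30 mm above the bench.
- seal: Orange and black oil seal, diameter 42, hole 24, thickness 8, lying in the third bin. Not wanted: leave it. Origin: centre of its underside.
- torque_wrench: Steel torque wrench with black grip, 310 long, 27 high, lying on the bench in front of the rack. Leave it. Origin: on the bench under its middle; x along it towards the head.
- footpeg: Aluminium footpeg, 110 x 30 x 21 high, on the bench behind the block. Leave it. Origin: under its middle.
- lens: Red tail-light lens on a black base, 62 x 120 x 35 high, on the rack's top shelf. Leave it. Origin: under its middle.
Mind the look-alikes: they are no part of the job. Leave any blue, green or pink look-alike of the block alone.

How it is judged:
By the outcome, as a careful person would: the job done as asked, in the order asked, and still so for the second after the job is handed in, with the robot touching nothing.
It also fails if it takes over 72 s, if anything falls off the work surface, if the arm or the gripper's body presses on something with over 40 N, if the wrist force passes 120 N, or if a joint passes its speed limit or range.

## Robot

A 6-joint arm with a two-finger parallel gripper is mounted at the origin on the work surface. World frame = base frame: x ahead of the robot, y to its left, z up, the work surface at z = 0. Lengths are in mm, angles in rad, forces in N, time in s.
With the tool pointing down it reaches from about 275 to 850 mm from the base axis. Payload 19 kg.
Tool frame: the origin (TCP) lies at the very end of the fingers, on their centre line; the grasp point (between the pads) lies 19 mm behind it; z points along the fingers, x is the direction in which the jaws open and shut, and the axes are right-handed (so a half turn about z gives the same grasp; the last joint's range is limited). The gripper opens to 85 mm and grips with 20 to 120 N. Pads are 22 mm wide; open, the fingers measure 114 mm over their backs; the gripper's body (76 mm by 85 mm) begins 54 mm behind the grasp point. The pads swing forward as they close: fully open they stand 13 mm farther back than shut.
Start: joints at [0.966, 0.15, 1.437, -0, 1.554, -0.134], TCP at [260.818, 512.41, 231.267] pointing down, gripper open.
Joint ranges: [-2.8, 2.8], [-0.68, 2.1], [0.12, 2.68], [-1.39, 4.53], [0.16, 2.79], [-2.81, 2.81]. Speed limits (rad/s): [1.89, 1.89, 2.22, 3.01, 3.01, 3.01].

## Interface

Orientations are given as a rotation vector (axis times angle).
In Python, from rig import robot gives the robot as it stands.
- The arm moves only by the shell command python3 -m jog 'ROWS' [FORCE]. ROWS is JSON, a list of rows, each a list of 3 entries, a list of its own where there are three numbers: the turn, a rotation vector about the tool's x, y, z in degrees, then the shift along the tool's x, y, z in mm, then the closure, from -1 (fully open) to 1 (shut). In form: [[[rx, ry, rz], [x, y, z], gripper], ...]. A call has 1 to 8 rows; each row shifts and turns the commanded pose from where the row before left it, along the tool's axes as they then stand; what a row does not reach is not made up. A row lasts 1/10 s, in which the tool goes at most 50 mm and 8.59 degrees, less where a joint would pass 70% of its speed; a pose out of reach is approached as far as the arm can. A call with a gripper value outside its range is refused whole. The fingers move at their own pace and stop on an object; FORCE is the grip in N (left out, the last holds). Time passes only in rows, so rows that do not move let the fingers close. It gives the time, the measured TCP pose, the force and the opening at its end, in the units of the state.
- robot.read_state(): the state, without advancing time (a new reading comes with each control period).
- robot.capture(name): name is "side" or "top"; returns a dict with "image" (400x640x3 uint8, blue, green, red), "fovy" (degrees; the focal length in pixels is half the picture's height over the tangent of half this angle, whatever the lens; pixels are square), "cx", "cy" (the principal point, pixels), "rvec" (rotation vector, rad) and "tvec" (3), from world to camera coordinates, as OpenCV has them. Camera axes: x right, y down, z forward; pixel columns grow to the right and rows downward; lengths in mm; the calibration is good to about 2 mm. A picture is of the moment at which its call begins. There is no depth.
- robot.close_job(): hands the job in, once; it reports no verdict.
Trained networks look in a picture, given as the dict that the camera call returned (one of the last four; its "shot" number tells which), for a name from the list of things; names that differ only in an ending like _2 or _b are one class to them, and where a whole thing is asked for, a point or a joint stands for the part that bears it (a point fixed in the world has none). Each returns a list of dicts, best first, with "confidence" (0 to 1); they miss things now and then, are a little off and sometimes report something else, mostly with a low value. They report only what shows in the picture. A call takes as long as a camera call. They do not tell look-alikes from the thing itself.
- robot.spot_in(name, picture): "centre" ([x, y, z] in mm, in the coordinates of the camera as it stood for that picture, good to about 4 mm: the middle of the surface that is visible of it).
- robot.silhouettes(name, picture): "pixels" (400x640 bool, what is visible of it).
- robot.tip_of(name, picture): "centre" ([x, y, z] in mm, in the coordinates of the camera as it stood for that picture, good to about 4 mm: a listed point, or the origin of a listed thing).
The state is a dict: "t": time; "joint_pos": joint angles; "joint_vel": joint speeds; "joint_torque": joint torques, N m; "ee_pos": TCP position; "tool_rot": TCP orientation; "wrist_force": force on the tool from outside, world axes, zero at the start; "torque": the same for the moment, N m; "width": finger opening in mm.
Only numpy, scipy, OpenCV 4.12 (cv2) and the standard library are available. Lean on these libraries where they do the work, as an engineer would, in place of code of your own. Each camera call takes 0.05 s, during which the arm holds its last target.

## Working session

There is one attempt and no reset: what is moved stays moved. The work goes in short steps, Python scripts to look and compute and a shell command to move; the robot and the scene stay as the last step left them, time stands still between calls to the robot, and variables do not carry over. Pictures are saved under pics/ and viewed, and the job is handed in when it is done.

```bash
ls; mkdir -p pics
python3 - <<'E'
from rig import robot
import cv2
s=robot.read_state(); print({k:s[k] for k in ('t','ee_pos','tool_rot','wrist_force','width')})
for n in ('side','top'):
    c=robot.capture(n); cv2.imwrite(f'pics/{n}0.png',c['image']); print(n,c['fovy'],c['cx'],c['cy'],c['rvec'],c['tvec'],c['shot'])
    for k in ('ring','bearing','block','rack_bins','rack_shelf','seal','ring_mid','bearing_mid','block_top','rack'):
        f=robot.tip_of(k,c)
        import numpy as np
        R=cv2.Rodrigues(np.array(c['rvec'],float))[0]
        for d in f[:3]:
            w=R.T@(np.array(d['centre'])-np.array(c['tvec']).ravel()); p=np.array(d['centre']);fl=200/np.tan(np.radians(c['fovy']/2))
            print(k,round(d['confidence'],2),w.round(1),(p[:2]/p[2]*fl+[c['cx'],c['cy']]).round())
E
```

```text
pics
{'t': 0.0, 'ee_pos': array([260.68651765, 512.21559998, 230.66252509]), 'tool_rot': array([ 2.67783838e+00,  1.64179428e+00, -1.82656171e-03]), 'wrist_force': array([0.28926258, 0.61298584, 0.45001171]), 'width': 85.41456244922063}
side 51.219429058005915 310.170458818788 199.97559797285186 [ 2.3555068  -0.42169522  0.14707286] [-466.83797215  184.66970801 1251.21147554] 1
ring 0.49 [522.8  39.4  58.6] [313. 195.]
bearing 0.64 [535.6 176.5  56.5] [303. 167.]
block 0.81 [ 4.312e+02 -4.431e+02 -4.000e-01] [345. 348.]
block 0.79 [ 452.8 -292.4   -3.5] [331. 296.]
block 0.66 [ 436.8 -139.4   -0.7] [307. 255.]
rack_bins 0.79 [509.3 182.8  42.2] [295. 171.]
rack_bins 0.61 [542.8 319.5  58.7] [292. 142.]
rack_shelf 0.61 [542.1 173.4 200.1] [304. 134.]
seal 0.71 [525.8  41.   57.7] [314. 194.]
seal 0.49 [544.2 321.   57.5] [292. 142.]
ring_mid 0.62 [519.9  39.7  64.4] [312. 194.]
bearing_mid 0.49 [530.  173.7  66.4] [302. 166.]
block_top 0.88 [ 431.5 -441.4   28.4] [346. 342.]
block_top 0.68 [ 303.6 -250.3   25.3] [275. 295.]
block_top 0.67 [ 450.3 -291.5   32.2] [330. 290.]
rack 0.72 [
[... 268 characters left out ...]
1 [536.2 169.8  63.3] [222. 201.]
block 0.98 [ 4.330e+02 -4.426e+02  4.000e-01] [467. 226.]
block 0.85 [ 458.6 -292.5    0.5] [408. 221.]
block 0.76 [ 433.  -140.3    1.2] [350. 236.]
rack_bins 0.66 [506.  177.5  46.1] [221. 215.]
rack_bins 0.53 [546.9 177.1 204. ] [205. 184.]
rack_shelf 0.76 [549.1 171.9 202.5] [208. 183.]
seal 0.65 [542.2 317.8  63.8] [162. 204.]
ring_mid 0.74 [521.5  39.4  66.7] [275. 203.]
ring_mid 0.63 [545.8 175.  206. ] [206. 184.]
bearing_mid 0.53 [527.9 172.3  67. ] [221. 204.]
block_top 0.89 [ 454.  -285.9   29.8] [408. 222.]
block_top 0.87 [ 430.5 -443.2   32.2] [472. 226.]
block_top 0.67 [ 434.7 -134.8   31.1] [349. 234.]
rack 0.59 [597.  177.3   3.7] [223. 183.]
```

View pics/side0.png

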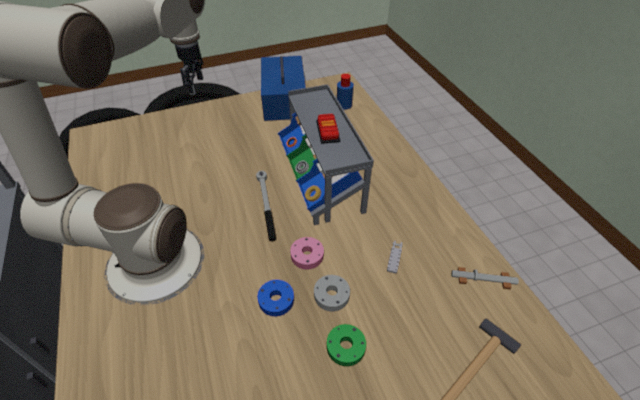

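View pics/top0.png

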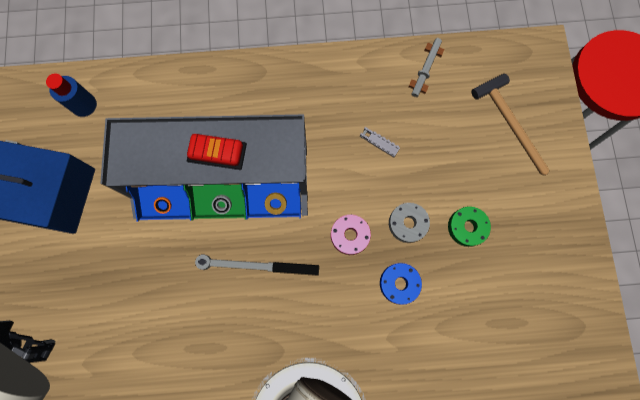

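Run:
```python
import cv2,numpy as np
a=cv2.imread('pics/side0.png');b=cv2.imread('pics/top0.png')
x=cv2.resize(a[120:220,260:360],(400,400),interpolation=cv2.INTER_CUBIC)
y=cv2.resize(b[170:240,140:300],(800,350)[:2] and (400,175),interpolation=cv2.INTER_CUBIC)
y=cv2.copyMakeBorder(y,0,225,0,0,cv2.BORDER_CONSTANT)
cv2.imwrite('pics/crop0.png',np.hstack([x,y]))
x=cv2.resize(a[230:380,240:400],(400,375),interpolation=cv2.INTER_CUBIC)
y=cv2.resize(b[180:280,330:500],(400,235),interpolation=cv2.INTER_CUBIC)
y=cv2.copyMakeBorder(y,0,140,0,0,cv2.BORDER_CONSTANT)
cv2.imwrite('pics/crop1.png',np.hstack([x,y]))
```

```text
(no output)
```

View pics/crop0.png

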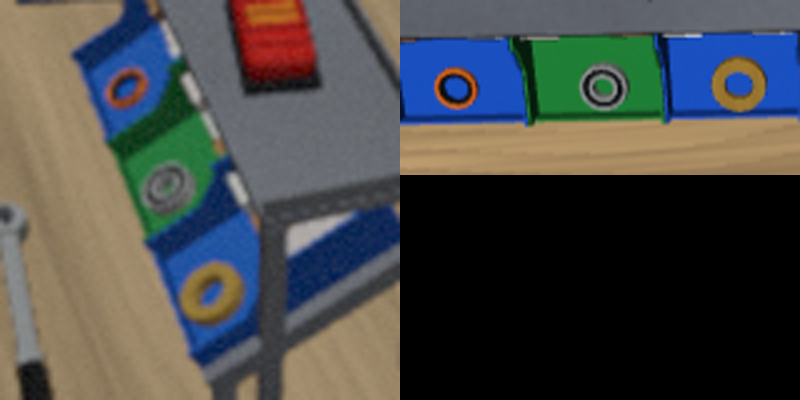

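View pics/crop1.png

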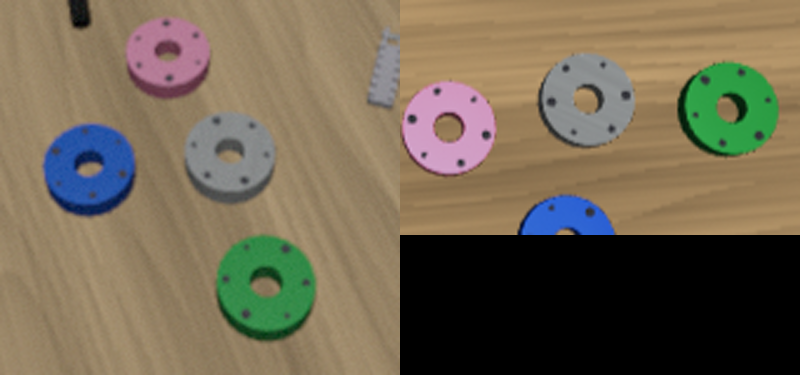

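Right blue bin holds the brass ring (side 312,193; top 275,203). The bearing, bright steel with a black seal, is in the middle green bin (302,167; 221,204), and the orange seal is in the left bin (292,142). There are four block candidates: pink (307,252), blue (276,297), green (346,344) and grey steel (331,292; top 409,222). I choose the grey one. Next I'll measure these precisely.

```bash
cat > h.py <<'E'
import cv2,numpy as np
from scipy.optimize import least_squares
def cam(c):
    f=200/np.tan(np.radians(c['fovy']/2))
    return np.array([[f,0,c['cx']],[0,f,c['cy']],[0,0,1.]]),np.array(c['rvec'],float).reshape(3,1),np.array(c['tvec'],float).reshape(3,1)
def proj(c,P):
    K,r,t=cam(c); return cv2.projectPoints(np.array(P,float).reshape(-1,1,3),r,t,K,None)[0].reshape(-1,2)
def onplane(c,uv,z):
    K,r,t=cam(c);R=cv2.Rodrigues(r)[0];o=(-R.T@t).ravel();d=R.T@np.linalg.inv(K)@np.array([*uv,1.])
    return o+d*(z-o[2])/d[2]
def cen(pts):
    h=cv2.convexHull(np.array(pts,np.float32).reshape(-1,1,2));m=cv2.moments(h);return np.array([m['m10']/m['m00'],m['m01']/m['m00']]),m['m00']
def mcen(mask):
    p=np.argwhere(mask)[:,::-1].astype(float)
    q=np.vstack([p+[dx,dy] for dx in(-.5,.5) for dy in(-.5,.5)]);return cen(q)
def cyl(base,ax,r,h):
    ax=np.array(ax,float);ax/=np.linalg.norm(ax);u=np.cross(ax,[0.3,1,0.1]);u/=np.linalg.norm(u);v=np.cross(ax,u)
    a=np.linspace(0,2*np.pi,60,endpoint=False)[:,None];ci=r*(np.cos(a)*u+np.sin(a)*v)
    return np.vstack([base+ci,base+ci+h*ax])
def pick(robot,name,c,near,rad):
    b=None
    for d in robot.silhouettes(name,c):
        m=d['pixels']
        if m.sum()<20: continue
        ce,_=mcen(m)
        if np.hypot(*(ce-near))<rad: return m,d['confidence']
    return None,0
E
python3 - <<'E'
from rig import robot
from h import *
cs={n:robot.capture(n) for n in('side','top')}
near={'ring':{'side':(312,193),'top':(275,203)},'bearing':{'side':(302,166),'top':(221,204)},'block':{'side':(331,292),'top':(409,222)}}
ax={'ring':None,'bearing':None,'block':(0,0,1)}
dim={'ring':(27,15),'bearing':(23.5,14),'block':(50,30)}
g={'ring':(522,39,58),'bearing':(530,173,58),'block':(456,-292,0)}
yaw=np.radians(-4); n=np.array([-.5*np.cos(yaw),-.5*np.sin(yaw),np.cos(np.pi/6)])
for k in near:
    o={}
    for v in cs:
        m,cf=pick(robot,k,cs[v],near[k][v],12)
        if m is None: print(k,v,'missed');continue
        o[v]=mcen(m); print(k,v,round(cf,2),o[v][0].round(1),o[v][1],m.sum(), 'model area',cen(proj(cs[v],cyl(np.array(g[k]),n if ax[k] is None else ax[k],*dim[k])))[1].round())
    A=n if ax[k] is None else ax[k]
    f=lambda p:np.concatenate([cen(proj(cs[v],cyl(p,A,*dim[k])))[0]-o[v][0] for v in o])
    if len(o)==2:
        r=least_squares(f,g[k],x_scale=10,diff_step=1e-3);print(k,'base',r.x.round(1),'res',r.fun.round(2))
    if k=='block':
        for v in o:
            r=least_squares(lambda p:cen(proj(cs[v],cyl(np.array([*p,0]),A,*dim[k])))[0]-o[v][0],g[k][:2],diff_step=1e-3);print(v,r.x.round(1))
b=cs['top']['image']
x=cv2.resize(b[105:225,95:315],(792,432),interpolation=cv2.INTER_CUBIC);cv2.imwrite('pics/rackzoom.png',x)
E
```

```text
Traceback (most recent call last):
AttributeError: 'float' object has no attribute 'round'
```

```bash
cat > m.py <<'E'
from rig import robot
from h import *
cs={n:robot.capture(n) for n in('side','top')}
near={'ring':{'side':(312,193),'top':(275,203)},'bearing':{'side':(302,166),'top':(221,204)},'block':{'side':(331,292),'top':(409,222)}}
ax={'ring':None,'bearing':None,'block':(0,0,1)}
dim={'ring':(27,15),'bearing':(23.5,14),'block':(50,30)}
g={'ring':(522,39,58),'bearing':(530,173,58),'block':(456,-292,0)}
yaw=np.radians(-4); n=np.array([-.5*np.cos(yaw),-.5*np.sin(yaw),np.cos(np.pi/6)])
for k in near:
    o={}
    A=n if ax[k] is None else ax[k]
    for v in cs:
        m,cf=pick(robot,k,cs[v],near[k][v],12)
        if m is None: print(k,v,'missed');continue
        o[v]=mcen(m); print(k,v,round(cf,2),o[v][0].round(1),'area',o[v][1], 'model area',round(cen(proj(cs[v],cyl(np.array(g[k]),A,*dim[k])))[1]))
    f=lambda p:np.concatenate([cen(proj(cs[v],cyl(p,A,*dim[k])))[0]-o[v][0] for v in o])
    if len(o)==2:
        r=least_squares(f,g[k],x_scale=10,diff_step=1e-3);print(k,'base',r.x.round(1),'res',r.fun.round(2))
    if k=='block':
        for v in o:
            r=least_squares(lambda p:cen(proj(cs[v],cyl(np.array([*p,0]),A,*dim[k])))[0]-o[v][0],g[k][:2],diff_step=1e-3);print(v,r.x.round(1))
b=cs['top']['image']
x=cv2.resize(b[105:225,95:315],(792,432),interpolation=cv2.INTER_CUBIC);cv2.imwrite('pics/rackzoom.png',x)
# overlay model of rack edges for yaw
E
python3 m.py
```

```text
ring side 0.73 [313.2 192.5] area 242.0 model area 212
ring top 0.56 [274.8 203.1] area 381.0 model area 405
ring base [525.   40.5  60.9] res [-0.44  0.13  0.02 -0.35]
bearing side 0.51 [302.1 166.4] area 137.5 model area 140
bearing top 0.83 [221.3 204.5] area 332.0 model area 314
bearing base [532.1 171.3  61.1] res [-0.51  0.15  0.02 -0.38]
block side 0.65 [331.6 292.1] area 1108.5 model area 1111
block top 0.86 [408.9 222.6] area 1321.5 model area 1320
block base [ 453.8 -290.2    0. ] res [-0.22  0.43 -0.27 -0.28]
side [ 454.9 -289.1]
top [ 453.  -290.8]
```

View pics/rackzoom.png

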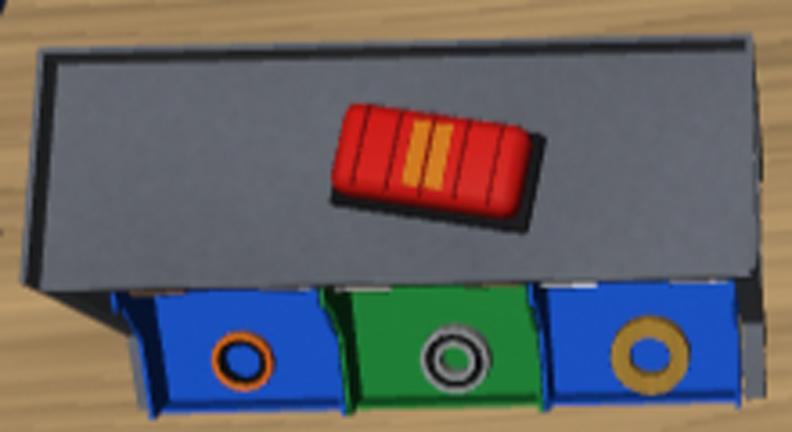

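Run:
```python
from rig import robot
from h import *
c=robot.capture('top')
p=lambda x,y,z:onplane(c,(95+x/3.6-.4,105+y/3.6-.4),z)
a=p(40,291,212);b=p(752,275,212);print(a,b,np.linalg.norm(a-b),np.degrees(np.arctan2(-(a-b)[0],(a-b)[1])))
# bin lip bottom front
a=p(152,416,45);b=p(742,405,45);print(a,b,np.linalg.norm(a-b),np.degrees(np.arctan2(-(a-b)[0],(a-b)[1])))
# back edge
a=p(42,50,230);b=p(750,38,230);print(a,b,np.linalg.norm(a-b),np.degrees(np.arctan2(-(a-b)[0],(a-b)[1])))
# overlay rack model
for yaw in (-3,-4):
  y=np.radians(yaw);print(proj(c,[[597-52*np.cos(y)-s*np.sin(y),175-52*np.sin(y)+s*np.cos(y),212] for s in(-215,215)]))
s=robot.read_state();print(s['t'],s['joint_pos'],s['ee_pos'])
```

```text
[557.99536384 387.36044093 212.        ] [533.29818171 -35.03415088 212.        ] 423.1159911806042 -3.3462433042991186
[509.84525984 387.0149534   45.        ] [484.47890748 -19.14212346  45.        ] 406.9484278279228 -3.5737396899572853
[702.49001361 379.76706641 230.        ] [675.22275897 -45.05163824 230.        ] 425.69288812006033 -3.6725276701115157
[[304.3790421  180.68153883]
 [103.32432919 186.37869953]]
[[303.97967924 182.39183007]
 [103.03293865 184.68169181]]
1.7 [ 9.65957527e-01  1.50470477e-01  1.43738202e+00 -2.46033542e-06
  1.55380053e+00 -1.34008623e-01] [260.84329505 512.40269159 231.29234329]
```

Ring base is at about (525, 40.5, 60), the bearing at (532, 171, 60) and the block at (454, -290), with rack yaw -3.5°. The heights agree with 45 + 29·sin 30 = 59.5. First I turn the tool square to the bin floor.

```bash
python3 -m jog '[[[0,0,-7.8],[0,0,0],-0.55],[[0,0,-7.8],[0,0,0],-0.55],[[0,0,-7.9],[0,0,0],-0.55],[[-7.5,0,0],[0,0,0],-0.55],[[-7.5,0,0],[0,0,0],-0.55],[[-7.5,0,0],[0,0,0],-0.55],[[-7.5,0,0],[0,0,0],-0.55],[[0,0,0],[0,0,0],-0.55]]' 40
cat > g.py <<'E'
import sys
from rig import robot
from h import *
# usage: g.py x y z -> shift in tool axes; mode
from scipy.spatial.transform import Rotation as Ro
s=robot.read_state();R=Ro.from_rotvec(s['tool_rot']).as_matrix()
print('t',round(s['t'],2),'tcp',np.round(s['ee_pos'],1),'w',round(s['width'],1),'F',np.round(s['wrist_force'],1),'q',np.round(s['joint_pos'],2))
print('x',R[:,0].round(3),'z',R[:,2].round(3))
yaw=np.radians(-3.5)
T=lambda m:np.column_stack([(-np.sin(yaw),np.cos(yaw),0),np.cross(m,(-np.sin(yaw),np.cos(yaw),0)),m])
zb=np.array([.5*np.cos(yaw),.5*np.sin(yaw),-np.sqrt(.75)])
for nm,z in(('bin',zb),('down',np.array([0,0,-1.]))):
    print(nm,'turn needed',np.degrees(Ro.from_matrix(R.T@T(z)).as_rotvec()).round(1))
if len(sys.argv)>3:
    print('shift',(R.T@(np.array(list(map(float,sys.argv[1:4])))-s['ee_pos'])).round(1))
E
python3 g.py
```

```text
t: 2.5
ee_pos: [258.7, 512.4, 230.2]
tool_rot: [1.973, 1.864, 0.5]
wrist_force: [-0.7, -0.4, 0.1]
width: 66.3
t 2.5 tcp [258.7 512.4 230.2] w 66.3 F [-0.7 -0.4  0.1] q [ 1.24  0.08  1.61 -0.52  1.34 -0.18]
x [ 0.057  0.998 -0.002] z [ 0.501 -0.03  -0.865]
bin turn needed [ 0.1 -0.   0.2]
down turn needed [30.1  0.   0.2]
```

```bash
python3 g.py 465 44.2 164
```

```text
t 2.5 tcp [258.7 512.4 230.2] w 66.3 F [-0.7 -0.4  0.1] q [ 1.24  0.08  1.61 -0.52  1.34 -0.18]
x [ 0.057  0.998 -0.002] z [ 0.501 -0.03  -0.865]
bin turn needed [ 0.1 -0.   0.2]
down turn needed [30.1  0.   0.2]
shift [-455.6  167.5  174.8]
```

```bash
python3 -m jog '[[[0,0,0],[-32.5,12,12.5],-0.55],[[0,0,0],[-32.5,12,12.5],-0.55],[[0,0,0],[-32.5,12,12.5],-0.55],[[0,0,0],[-32.5,12,12.5],-0.55],[[0,0,0],[-32.5,12,12.5],-0.55],[[0,0,0],[-32.5,12,12.5],-0.55],[[0,0,0],[-32.5,12,12.5],-0.55]]'
python3 -m jog '[[[0,0,0],[-32.5,12,12.5],-0.55],[[0,0,0],[-32.5,12,12.5],-0.55],[[0,0,0],[-32.5,12,12.5],-0.55],[[0,0,0],[-32.5,12,12.5],-0.55],[[0,0,0],[-32.5,12,12.5],-0.55],[[0,0,0],[-32.5,12,12.5],-0.55],[[0,0,0],[-30,12,12.5],-0.55],[[0,0,0],[0,0,0],-0.55]]'
python3 g.py 465 44.2 164
```

```text
t: 3.2
ee_pos: [363.9, 277.1, 197.8]
tool_rot: [1.981, 1.863, 0.499]
wrist_force: [1.1, -0.6, 0.7]
width: 66.2
t: 4.0
ee_pos: [467.5, 42.6, 164.1]
tool_rot: [1.984, 1.856, 0.499]
wrist_force: [-0.4, -0.1, 1.6]
width: 65.9
t 4.0 tcp [467.5  42.6 164.1] w 65.9 F [-0.4 -0.1  1.6] q [-0.08 -0.38  2.13  0.01  0.86 -1.59]
x [0.066 0.998 0.002] z [ 0.499 -0.032 -0.866]
bin turn needed [ 0.   0.1 -0.3]
down turn needed [30.  -0.  -0.3]
shift [ 1.4 -2.3 -1.2]
```

```bash
python3 -m jog '[[[0,0,-0.3],[1.5,-2.3,0],-0.55],[[0,0,0],[0,0,40],-0.55],[[0,0,0],[0,0,25],-0.55],[[0,0,0],[0,0,0],-0.55]]'
python3 - <<'E'
from rig import robot
import cv2,numpy as np
a=robot.capture('side')['image'];b=robot.capture('top')['image']
x=cv2.resize(a[130:230,250:350],(400,400),interpolation=cv2.INTER_CUBIC)
y=cv2.resize(b[150:250,225:325],(400,400),interpolation=cv2.INTER_CUBIC)
cv2.imwrite('pics/app1.png',np.hstack([x,y]))
E
python3 g.py 525 40.5 60
```

```text
t: 4.4
ee_pos: [495.8, 47.4, 103.8]
tool_rot: [1.975, 1.871, 0.495]
wrist_force: [-1.5, -1.5, -0.3]
width: 66.0
t 4.5 tcp [496.2  47.2 106.7] w 65.7 F [ 0.2  0.1 -0.3] q [-0.06 -0.24  2.16  0.    0.7  -1.58]
x [ 0.055  0.999 -0.002] z [ 0.498 -0.029 -0.866]
bin turn needed [-0.  -0.1  0.4]
down turn needed [30.   0.   0.4]
shift [-5.   1.9 55.1]
```

View pics/app1.png

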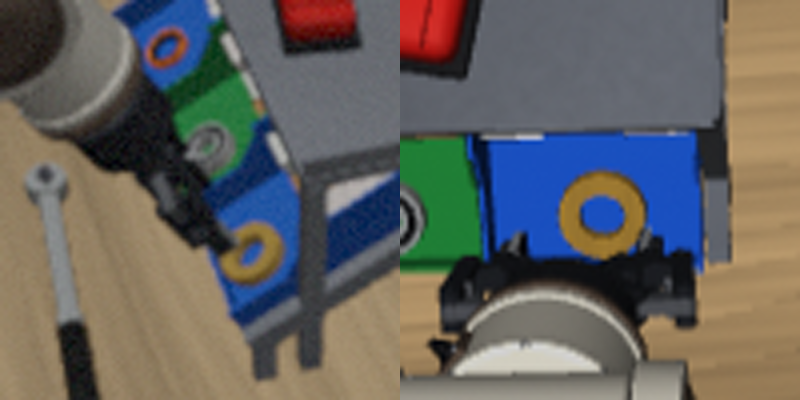

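```bash
python3 -m jog '[[[0,0,0.3],[-5,1.5,0],-0.55],[[0,0,0],[0,0,0],-0.55],[[0,0,0],[0,0,0],-0.55]]';python3 g.py 525 40.5 60
python3 - <<'E'
from rig import robot
for i in range(3):print(robot.read_state()['ee_pos'])
E
```

```text
t: 4.8
ee_pos: [497.7, 41.1, 108.1]
tool_rot: [1.978, 1.861, 0.5]
wrist_force: [0.3, 0.5, -0.4]
width: 66.4
t 4.8 tcp [497.7  41.1 108.1] w 66.4 F [ 0.3  0.5 -0.4] q [-0.08 -0.24  2.16  0.01  0.7  -1.6 ]
x [0.061 0.998 0.   ] z [ 0.5   -0.031 -0.865]
bin turn needed [ 0.1 -0.   0. ]
down turn needed [30.1 -0.   0. ]
shift [ 1.1 -0.5 55.3]
[497.66195362  41.09671563 108.12815551]
[497.66195362  41.09671563 108.12815551]
[497.66195362  41.09671563 108.12815551]
```

```bash
python3 -m jog '[[[0,0,0],[1,0,20],-0.55],[[0,0,0],[0,0,15],-0.55],[[0,0,0],[0,0,10],-0.55],[[0,0,0],[0,0,5],-0.55],[[0,0,0],[0,0,0],-0.55]]';python3 g.py 525 40.5 60
python3 - <<'E'
from rig import robot
import cv2,numpy as np
a=robot.capture('side')['image'];b=robot.capture('top')['image']
x=cv2.resize(a[150:230,270:350],(400,400),interpolation=cv2.INTER_CUBIC)
y=cv2.resize(b[160:240,235:315],(400,400),interpolation=cv2.INTER_CUBIC)
cv2.imwrite('pics/app2.png',np.hstack([x,y]))
E
```

```text
t: 5.3
ee_pos: [522.5, 40.7, 63.5]
tool_rot: [1.979, 1.862, 0.498]
wrist_force: [0.1, 0.4, 0.4]
width: 66.3
t 5.3 tcp [522.5  40.7  63.5] w 66.3 F [0.1 0.4 0.4] q [-0.07 -0.11  2.16  0.01  0.57 -1.59]
x [ 0.061  0.998 -0.   ] z [ 0.498 -0.03  -0.866]
bin turn needed [-0. -0.  0.]
down turn needed [30. -0.  0.]
shift [0.  0.5 4.3]
```

View pics/app2.png

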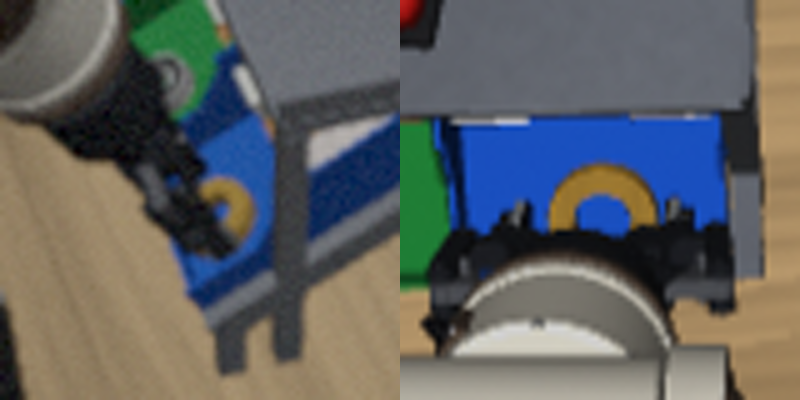

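```bash
python3 -m jog '[[[0,0,0],[-1,0.5,4],-0.55],[[0,0,0],[0,0,0],-0.55]]'; python3 -m jog '[[[0,0,0],[0,0,0],1],[[0,0,0],[0,0,0],1],[[0,0,0],[0,0,0],1],[[0,0,0],[0,0,0],1],[[0,0,0],[0,0,0],1]]' 50;python3 g.py 525 40.5 60
```

```text
t: 5.6
ee_pos: [525.0, 39.4, 60.7]
tool_rot: [1.978, 1.862, 0.499]
wrist_force: [-0.3, 0.2, 0.4]
width: 66.2
t: 6.1
ee_pos: [524.7, 39.4, 61.1]
tool_rot: [1.978, 1.862, 0.499]
wrist_force: [-17.2, -1.4, 18.0]
width: 52.1
t 6.1 tcp [524.7  39.4  61.1] w 52.1 F [-17.2  -1.4  18. ] q [-0.08 -0.1   2.16  0.01  0.56 -1.6 ]
x [ 0.06   0.998 -0.   ] z [ 0.499 -0.031 -0.866]
bin turn needed [0. 0. 0.]
down turn needed [30.  0.  0.]
shift [ 1.1 -0.3  1.1]
```

```bash
python3 -m jog '[[[0,0,0],[0,0,-4],1],[[0,0,0],[0,0,-8],1],[[0,0,0],[0,0,-20],1],[[0,0,0],[0,0,-30],1],[[0,0,0],[0,0,-40],1],[[0,0,0],[0,0,0],1]]';python3 g.py
python3 - <<'E'
from rig import robot
import cv2,numpy as np
a=robot.capture('side')['image'];b=robot.capture('top')['image']
x=cv2.resize(a[130:230,250:350],(400,400),interpolation=cv2.INTER_CUBIC)
y=cv2.resize(b[160:260,225:325],(400,400),interpolation=cv2.INTER_CUBIC)
cv2.imwrite('pics/lift1.png',np.hstack([x,y]))
E
```

```text
t: 6.7
ee_pos: [474.0, 42.8, 154.0]
tool_rot: [1.974, 1.858, 0.505]
wrist_force: [0.7, 0.2, -2.9]
width: 52.1
t 6.7 tcp [474.   42.8 154. ] w 52.1 F [ 0.7  0.2 -2.9] q [-0.08 -0.36  2.14  0.01  0.82 -1.59]
x [ 0.06   0.998 -0.   ] z [ 0.505 -0.031 -0.863]
bin turn needed [ 0.4 -0.   0. ]
down turn needed [30.4 -0.   0. ]
```

View pics/lift1.png

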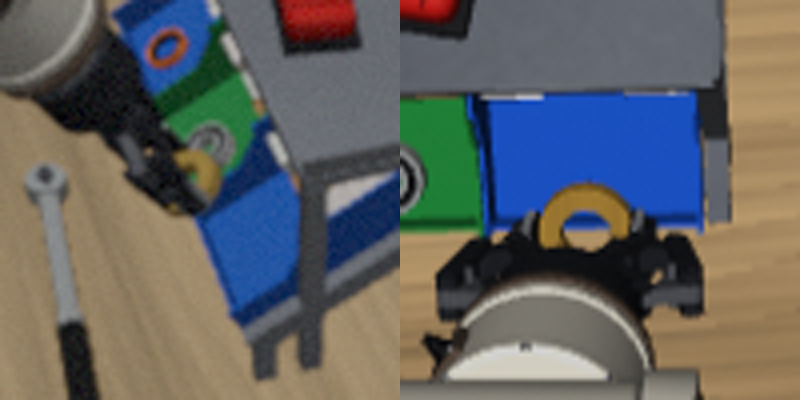

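```bash
python3 g.py 454 -290 130|tail -1;  python3 -m jog '[[[0,0,0],[-40,0,-3],1],[[0,0,0],[-40,0,-3],1],[[0,0,0],[-40,0,0],1],[[0,0,0],[-40,0,0],1],[[0,0,0],[-40,0,0],1],[[0,0,0],[-40,0,0],1],[[0,0,0],[-40,0,0],1],[[0,0,0],[-40,0,0],1]]'
python3 -m jog '[[[7.6,0,0],[0,0,0],1],[[7.6,0,0],[0,0,0],1],[[7.6,0,0],[0,0,0],1],[[7.6,0,0],[0,0,0],1],[[0,0,0],[0,0,0],1]]'; python3 g.py 454 -290 110
```

```text
shift [-333.3   -9.8   17.3]
t: 7.6
ee_pos: [450.8, -278.5, 152.4]
tool_rot: [1.981, 1.862, 0.499]
wrist_force: [1.3, 0.2, -2.7]
width: 51.6
t: 8.1
ee_pos: [453.0, -276.5, 151.7]
tool_rot: [-2.278, -2.147, 0.013]
wrist_force: [-0.8, -0.1, -2.6]
width: 51.8
t 8.1 tcp [ 453.  -276.5  151.7] w 51.8 F [-0.8 -0.1 -2.6] q [-0.69  0.11  1.65 -0.01  1.4  -2.2 ]
x [0.059 0.998 0.002] z [-0.014  0.002 -1.   ]
bin turn needed [-30.8  -0.1   0.1]
down turn needed [-0.8 -0.1  0.1]
shift [-13.5   2.4  41.6]
```

```bash
python3 -m jog '[[[-0.8,0,0],[-13.5,2.4,20],1],[[0,0,0],[0,0,32],1],[[0,0,0],[0,0,0],1],[[0,0,0],[0,0,0],1]]'; python3 g.py 454 -290 100
cat > m2.py <<'E'
from rig import robot
from h import *
import sys
from scipy.spatial.transform import Rotation as Ro
k=sys.argv[1]; rd,h=dict(ring=(27,15),bearing=(23.5,14))[k]
s=robot.read_state();R=Ro.from_rotvec(s['tool_rot']).as_matrix();tcp=np.array(s['ee_pos'])
print('tcp',tcp.round(1))
cs={n:robot.capture(n) for n in('side','top')}
o={}
ims=[]
for v in cs:
    e=proj(cs[v],[tcp+[0,0,7]])[0]
    m,cf=pick(robot,k,cs[v],e,25)
    x0,y0=(e-50).astype(int); im=cs[v]['image'][max(y0,0):y0+100,x0:x0+100].copy()
    if m is None: print(v,'missed')
    else:
        o[v]=mcen(m);mm=cen(proj(cs[v],cyl(tcp,(0,0,1),rd,h)));print(v,round(cf,2),o[v][0].round(1),o[v][1],'model',mm[0].round(1),round(mm[1]))
    ims.append(cv2.resize(im,(400,400),interpolation=cv2.INTER_CUBIC))
    mb,cf=pick(robot,'block',cs[v],proj(cs[v],[(454,-290,15)])[0],12)
    if mb is not None:
        cb=mcen(mb);print('block',v,cb[0].round(1),cb[1])
cv2.imwrite(sys.argv[2],np.hstack(ims))
E
python3 m2.py ring pics/held1.png
```

```text
t: 8.5
ee_pos: [452.8, -290.0, 101.8]
tool_rot: [2.285, 2.15, 0.008]
wrist_force: [0.9, 0.3, -0.2]
width: 52.2
t 8.5 tcp [ 452.8 -290.   101.8] w 52.2 F [ 0.9  0.3 -0.2] q [-0.72  0.15  1.71  0.01  1.28 -2.23]
x [0.061 0.998 0.001] z [ 0.007  0.001 -1.   ]
bin turn needed [-29.6  -0.1  -0. ]
down turn needed [ 0.4 -0.1  0. ]
shift [0.1 1.2 1.8]
tcp [ 452.8 -290.   101.8]
side 0.67 [326.3 274.4] 152.0 model [331.8 273.4] 354
block side [331.3 293. ] 1085.5
top 0.53 [413.7 227.3] 269.5 model [416.4 216.5] 455
block top [414.4 227.8] 311.0
```

View pics/held1.png

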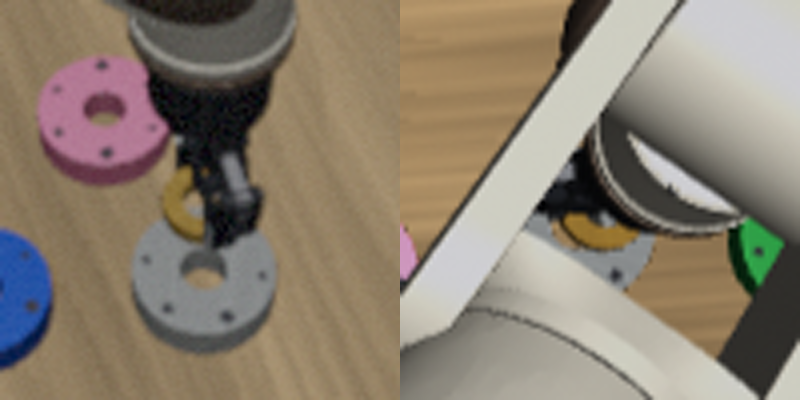

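```bash
cat > ov.py <<'E'
from rig import robot
from h import *
import sys,json
# ov.py out x y z kind [x y z kind]...
out=sys.argv[1];a=sys.argv[2:]
dims=dict(ring=(27,14,15),bearing=(23.5,10,14),block=(50,16,30))
col=[(255,0,255),(255,255,0),(0,255,0)]
ims=[]
for v in('side','top'):
    c=robot.capture(v);S=8;f=None
    for i in range(0,len(a),4):
        p=np.array(list(map(float,a[i:i+3])));r,ri,h=dims[a[i+3]]
        if f is None:
            e=proj(c,[p])[0];x0,y0=(e-25).astype(int);f=cv2.resize(c['image'][y0:y0+50,x0:x0+50],None,fx=S,fy=S,interpolation=cv2.INTER_CUBIC)
        for rr,z in((r,0),(r,h),(ri,h)):
            t=np.linspace(0,2*np.pi,60);q=proj(c,np.c_[p[0]+rr*np.cos(t),p[1]+rr*np.sin(t),np.full(60,p[2]+z)])
            q=((q-[x0,y0]+.5)*S).astype(np.int32);cv2.polylines(f,[q.reshape(-1,1,2)],True,col[i//4],1)
    ims.append(f)
cv2.imwrite(out,np.hstack(ims))
E
python3 ov.py pics/ov1.png 452.8 -290 101 ring 454 -290 0 block
```

```text
(no output)
```

View pics/ov1.png

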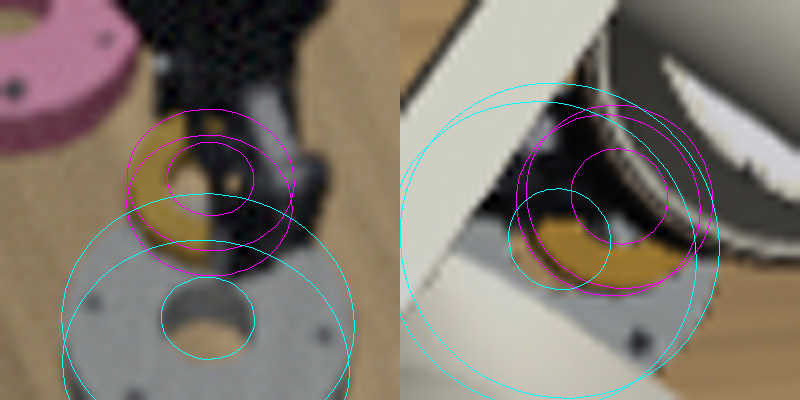

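```bash
python3 -m jog '[[[0,0,0],[0,1,30],1],[[0,0,0],[0,0,25],1],[[0,0,0],[0,0,8],1],[[0,0,0],[0,0,0],1],[[0,0,0],[0,0,0],1]]'; python3 g.py 454 -290 30; python3 ov.py pics/ov2.png 454 -290 38 ring 454 -290 0 block
```

```text
t: 9.4
ee_pos: [455.2, -290.7, 40.3]
tool_rot: [2.283, 2.149, 0.008]
wrist_force: [-0.1, 0.2, -2.3]
width: 52.2
t 9.4 tcp [ 455.2 -290.7   40.3] w 52.2 F [-0.1  0.2 -2.3] q [-0.71  0.22  1.77  0.    1.15 -2.23]
x [ 0.061  0.998 -0.001] z [ 0.008 -0.001 -1.   ]
bin turn needed [-29.5   0.    0. ]
down turn needed [0.5 0.  0. ]
shift [ 0.6 -1.3 10.2]
```

View pics/ov2.png

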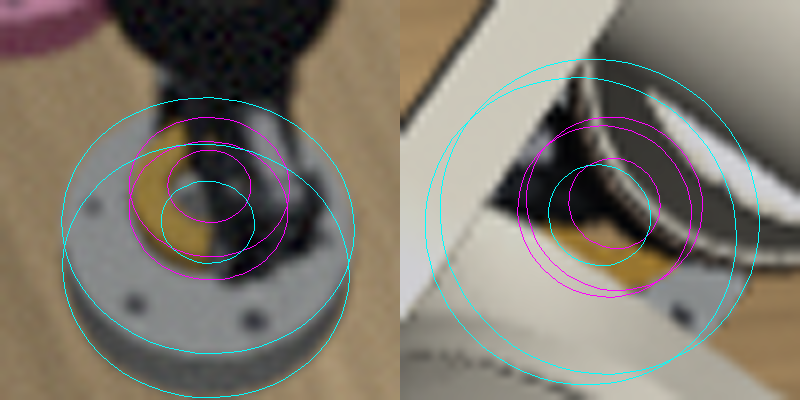

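```bash
python3 -m jog '[[[0.4,0,0],[0.5,-1,5],1],[[0,0,0],[0,0,0],1]]'; python3 -m jog '[[[0,0,0],[0,0,2],1],[[0,0,0],[0,0,0],1]]';python3 -m jog '[[[0,0,0],[0,0,1],1],[[0,0,0],[0,0,0],1]]'
```

```text
t: 9.7
ee_pos: [453.7, -289.7, 34.0]
tool_rot: [-2.288, -2.153, 0.001]
wrist_force: [-0.1, 0.1, -2.0]
width: 52.1
t: 9.9
ee_pos: [453.7, -289.7, 31.9]
tool_rot: [-2.288, -2.153, 0.0]
wrist_force: [0.3, 0.1, -1.5]
width: 51.6
t: 10.1
ee_pos: [453.8, -289.8, 31.2]
tool_rot: [2.288, 2.153, -0.0]
wrist_force: [-0.7, 0.2, 0.1]
width: 51.8
```

```bash
python3 -m jog '[[[0,0,0],[0,0,0.7],1],[[0,0,0],[0,0,0],1]]'; python3 -m jog '[[[0,0,0],[0,0,0.7],1],[[0,0,0],[0,0,0],1]]'
```

```text
t: 10.3
ee_pos: [453.8, -289.8, 31.1]
tool_rot: [2.287, 2.153, -0.0]
wrist_force: [-4.0, 4.3, 11.0]
width: 52.1
t: 10.5
ee_pos: [453.9, -289.9, 31.0]
tool_rot: [2.287, 2.153, -0.0]
wrist_force: [-8.1, 6.3, 21.6]
width: 51.8
```

```bash
python3 -m jog '[[[0,0,0],[0,0,-0.9],1],[[0,0,0],[0,0,0],0.2],[[0,0,0],[0,0,0],-0.3],[[0,0,0],[0,0,0],-0.55],[[0,0,0],[0,0,0],-0.55]]' 20;python3 -m jog '[[[0,0,0],[0,0,-5],-0.55],[[0,0,0],[0,0,-25],-0.55],[[0,0,0],[0,0,-40],-0.55],[[0,0,0],[0,0,-50],-0.55],[[0,0,0],[0,-40,0],-0.55],[[0,0,0],[40,-20,0],-0.55],[[0,0,0],[45,0,0],-0.55],[[0,0,0],[45,0,0],-0.55]]'
python3 ov.py pics/ov3.png 454 -290 30 ring 454 -290 0 block
```

```text
t: 11.0
ee_pos: [453.8, -289.8, 30.4]
tool_rot: [-2.288, -2.153, 0.0]
wrist_force: [-0.1, -0.6, -0.1]
width: 66.5
t: 11.8
ee_pos: [401.1, -155.3, 151.1]
tool_rot: [2.289, 2.15, 0.0]
wrist_force: [0.0, -0.0, 0.3]
width: 66.3
```

View pics/ov3.png

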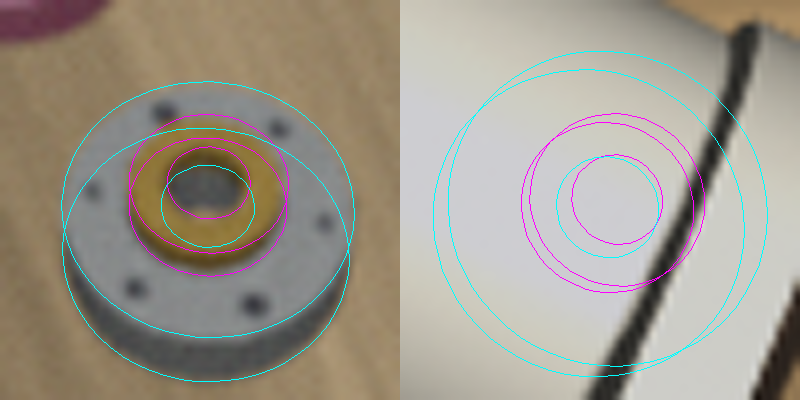

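```bash
python3 -m jog '[[[-7.5,0,0],[30,0,0],-0.4],[[-7.5,0,0],[30,0,0],-0.4],[[-7.5,0,0],[30,0,0],-0.4],[[-7.5,0,0],[30,0,0],-0.4],[[0,0,0],[40,0,0],-0.4],[[0,0,0],[40,0,0],-0.4],[[0,0,0],[40,0,0],-0.4],[[0,0,0],[40,0,0],-0.4]]'
python3 -m jog '[[[0,0,0],[45,0,0],-0.4],[[0,0,0],[0,0,0],-0.4],[[0,0,0],[0,0,0],-0.4]]'; python3 g.py 482 174.6 147; sed -i "s/near\['block'\]//" m.py; python3 m.py; python3 ov.py pics/ov4.png 454 -290 30 ring 454 -290 0 block
```

```text
t: 12.7
ee_pos: [417.7, 96.6, 150.9]
tool_rot: [1.981, 1.862, 0.496]
wrist_force: [1.3, -0.9, -0.1]
width: 60.0
t: 13.0
ee_pos: [419.9, 134.2, 149.8]
tool_rot: [1.98, 1.868, 0.493]
wrist_force: [0.3, -0.4, -0.8]
width: 60.1
t 13.0 tcp [419.9 134.2 149.8] w 60.1 F [ 0.3 -0.4 -0.8] q [ 0.24 -0.4   2.18 -0.19  0.88 -1.18]
x [ 0.058  0.998 -0.001] z [ 0.494 -0.03  -0.869]
bin turn needed [-0.3 -0.   0.2]
down turn needed [29.7  0.   0.2]
shift [44.  50.4 31.9]
ring side missed
ring top missed
bearing side 0.45 [301.9 166.1] area 144.0 model area 140
bearing top 0.51 [221.1 204.9] area 305.5 model area 314
bearing base [531.2 171.6  62.1] res [-0.63  0.19  0.03 -0.47]
block side 0.7 [331.8 292.3] area 1079.0 model area 1111
block top 0.74 [409.4 222.7] area 1310.0 model area 1320
block base [ 453.8 -291.4    0. ] res [-0.3   0.52 -0.32 -0.37]
side [ 455.2 -290.2]
top [ 452.8 -292.1]
```

View pics/ov4.png

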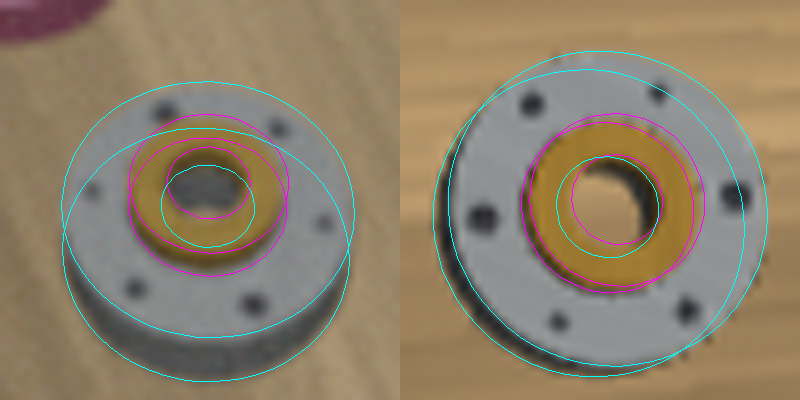

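```bash
cat > brass.py <<'E'
from rig import robot
from h import *
o={}
for v in('side','top'):
    c=robot.capture(v);e=proj(c,[(454,-290,37)])[0].astype(int)
    hsv=cv2.cvtColor(c['image'],cv2.COLOR_BGR2HSV);m=np.zeros((400,640),bool)
    sl=np.s_[e[1]-16:e[1]+16,e[0]-16:e[0]+16]
    m[sl]=cv2.inRange(hsv[sl],(12,120,40),(32,255,255))>0
    n,l,st,_=cv2.connectedComponentsWithStats(m.astype(np.uint8));i=1+np.argmax(st[1:,4]);m=l==i
    o[v]=(c,mcen(m));print(v,o[v][1],cen(proj(c,cyl(np.array([454,-290,30.]),(0,0,1),27,15))))
    r=least_squares(lambda p:cen(proj(c,cyl(np.array([*p,30]),(0,0,1),27,15)))[0]-o[v][1][0],(454,-290),diff_step=1e-3);print(v,r.x.round(1))
E
python3 brass.py
```

```text
side (array([330.9741784 , 287.59213615]), 284.0) (array([331.56148763, 287.8855222 ]), 326.66336228651926)
side [ 452.8 -288.6]
top (array([410.01302785, 221.25336927]), 371.0) (array([410.12125728, 220.91755631]), 397.61640994856134)
top [ 453.2 -289.6]
```

```bash
python3 -m jog '[[[-0.3,0,0.2],[35,0,0],-0.4],[[0,0,0],[9,25,16],-0.4],[[0,0,0],[0,25,16],-0.4],[[0,0,0],[0,0,30],-0.4],[[0,0,0],[0,0,15],-0.4],[[0,0,0],[0,0,0],-0.4],[[0,0,0],[0,0,0],-0.4]]'; python3 g.py 531.7 171.5 60.5
```

```text
t: 14.3
ee_pos: [504.4, 171.9, 108.3]
tool_rot: [1.983, 1.858, 0.498]
wrist_force: [-0.0, -0.4, -0.1]
width: 59.9
t 14.3 tcp [504.4 171.9 108.3] w 59.9 F [-0.  -0.4 -0.1] q [ 0.29 -0.12  2.06 -0.26  0.72 -1.06]
x [0.065 0.998 0.001] z [ 0.498 -0.031 -0.866]
bin turn needed [-0.   0.1 -0.2]
down turn needed [30.  -0.  -0.2]
shift [ 1.4 -0.2 55.1]
```

```bash
python3 -m jog '[[[0,0,-0.2],[1.4,0,20],-0.4],[[0,0,0],[0,0,12],-0.4],[[0,0,0],[0,0,6],-0.4],[[0,0,0],[0,0,0],-0.4],[[0,0,0],[0,0,0],-0.4]]'; python3 g.py 531.7 171.5 60.5;  python3 - <<'E'
from rig import robot
import cv2,numpy as np
a=robot.capture('side')['image'];b=robot.capture('top')['image']
x=cv2.resize(a[120:200,260:340],(400,400),interpolation=cv2.INTER_CUBIC)
y=cv2.resize(b[160:240,180:260],(400,400),interpolation=cv2.INTER_CUBIC)
cv2.imwrite('pics/app3.png',np.hstack([x,y]))
E
```

```text
t: 14.8
ee_pos: [523.6, 172.1, 75.7]
tool_rot: [1.979, 1.861, 0.498]
wrist_force: [-0.3, -0.1, 0.4]
width: 60.0
t 14.8 tcp [523.6 172.1  75.7] w 60.0 F [-0.3 -0.1  0.4] q [ 0.28 -0.04  2.07 -0.28  0.64 -1.05]
x [ 0.062  0.998 -0.   ] z [ 0.499 -0.031 -0.866]
bin turn needed [ 0.  0. -0.]
down turn needed [30.  0. -0.]
shift [-0.1 -0.6 17.3]
```

View pics/app3.png

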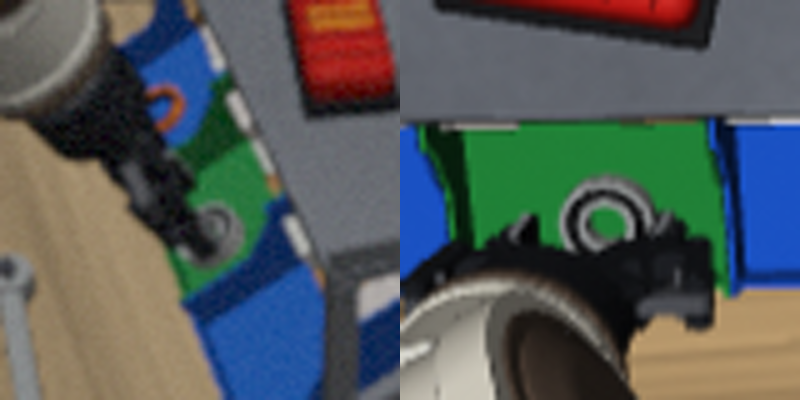

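```bash
python3 -m jog '[[[0,0,0],[-1,-0.5,6],-0.4],[[0,0,0],[0,0,6],-0.4],[[0,0,0],[0,0,0],-0.4]]'; python3 -m jog '[[[0,0,0],[0,0,3.5],-0.4],[[0,0,0],[0,0,0],-0.4]]'; python3 g.py 531.7 171.5 60.5; python3 -m jog '[[[0,0,0],[0,0,0],1],[[0,0,0],[0,0,0],1],[[0,0,0],[0,0,0],1],[[0,0,0],[0,0,0],1],[[0,0,0],[0,0,0],1]]' 50
```

```text
t: 15.2
ee_pos: [529.0, 170.5, 63.6]
tool_rot: [1.98, 1.861, 0.496]
wrist_force: [-0.1, -0.2, -0.2]
width: 60.2
t: 15.4
ee_pos: [530.8, 170.6, 61.1]
tool_rot: [1.98, 1.861, 0.497]
wrist_force: [1.0, 0.1, 0.3]
width: 59.7
t 15.4 tcp [530.8 170.6  61.1] w 59.7 F [1.  0.1 0.3] q [ 0.27 -0.01  2.07 -0.29  0.6  -1.04]
x [ 0.062  0.998 -0.001] z [ 0.498 -0.031 -0.866]
bin turn needed [-0.   0.1 -0. ]
down turn needed [30.  0. -0.]
shift [1.  0.4 0.9]
t: 15.9
ee_pos: [530.5, 170.6, 61.9]
tool_rot: [1.979, 1.861, 0.498]
wrist_force: [-9.4, -1.3, 9.1]
width: 44.6
```

```bash
python3 -m jog '[[[0,0,0],[0,0,-4],1],[[0,0,0],[0,0,-8],1],[[0,0,0],[0,0,-20],1],[[0,0,0],[0,0,-30],1],[[0,0,0],[0,0,-40],1],[[0,0,0],[0,-30,0],1],[[0,0,0],[0,0,0],1]]';python3 g.py
python3 - <<'E'
from rig import robot
import cv2,numpy as np
a=robot.capture('side')['image'];b=robot.capture('top')['image']
x=cv2.resize(a[100:200,230:330],(400,400),interpolation=cv2.INTER_CUBIC)
y=cv2.resize(b[160:260,180:280],(400,400),interpolation=cv2.INTER_CUBIC)
cv2.imwrite('pics/lift2.png',np.hstack([x,y]))
E
```

```text
t: 16.6
ee_pos: [451.5, 175.5, 134.6]
tool_rot: [1.979, 1.862, 0.498]
wrist_force: [0.7, -0.0, -1.5]
width: 44.8
t 16.6 tcp [451.5 175.5 134.6] w 44.8 F [ 0.7 -0.  -1.5] q [ 0.34 -0.26  2.12 -0.27  0.82 -1.03]
x [ 0.061  0.998 -0.   ] z [ 0.499 -0.031 -0.866]
bin turn needed [-0.  0.  0.]
down turn needed [30.  0.  0.]
```

View pics/lift2.png

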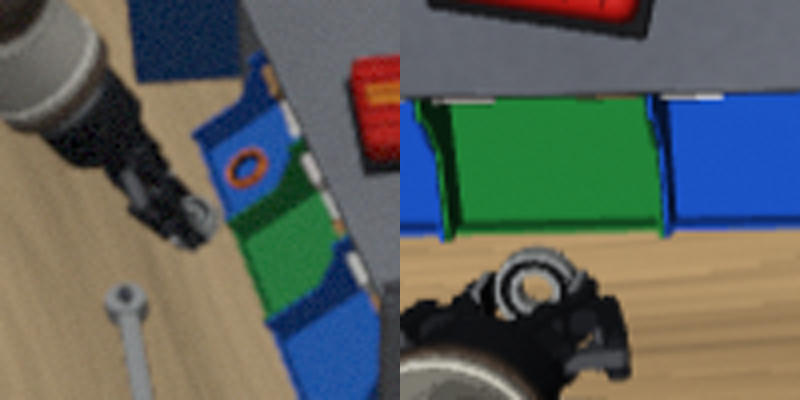

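```bash
python3 -m jog '[[[0,0,0],[-40,0,-10],1],[[0,0,0],[-40,0,-10],1],[[0,0,0],[-40,0,0],1],[[0,0,0],[-40,0,0],1],[[0,0,0],[-40,0,0],1],[[0,0,0],[-40,0,0],1],[[0,0,0],[-40,0,0],1],[[0,0,0],[-40,0,0],1]]'
python3 -m jog '[[[0,0,0],[-40,0,0],1],[[7.5,0,0],[-40,0,0],1],[[7.5,0,0],[-30,0,0],1],[[7.5,0,0],[-20,0,0],1],[[7.5,0,0],[0,0,0],1],[[0,0,0],[0,0,0],1],[[0,0,0],[0,0,0],1]]'; python3 g.py 453.2 -289.5 95
```

```text
t: 17.5
ee_pos: [425.6, -128.8, 152.8]
tool_rot: [1.98, 1.861, 0.496]
wrist_force: [1.3, 0.4, -1.3]
width: 44.9
t: 18.2
ee_pos: [418.2, -256.4, 151.3]
tool_rot: [-2.287, -2.151, 0.002]
wrist_force: [-0.1, -0.3, 0.0]
width: 44.5
t 18.2 tcp [ 418.2 -256.4  151.3] w 44.5 F [-0.1 -0.3  0. ] q [-0.71  0.02  1.74 -0.    1.38 -2.22]
x [0.061 0.998 0.001] z [-0.002  0.001 -1.   ]
bin turn needed [-30.1  -0.   -0. ]
down turn needed [-0.1 -0.  -0. ]
shift [-30.9  37.1  56.2]
```

```bash
python3 -m jog '[[[0,0,0],[-15.5,18.5,0],1],[[0,0,0],[-15.5,18.5,20],1],[[0,0,0],[0,0,36],1],[[0,0,0],[0,0,15],1],[[0,0,0],[0,0,0],1],[[0,0,0],[0,0,0],1]]'; python3 g.py 453.2 -289.5 80;python3 ov.py pics/ov5.png 453.2 -289.5 79 bearing 453.2 -289.5 30 ring
```

```text
t: 18.8
ee_pos: [452.2, -289.8, 82.0]
tool_rot: [-2.29, -2.151, 0.002]
wrist_force: [-0.4, -0.5, -0.1]
width: 44.6
t 18.8 tcp [ 452.2 -289.8   82. ] w 44.6 F [-0.4 -0.5 -0.1] q [-0.71  0.17  1.73 -0.    1.25 -2.22]
x [ 0.063  0.998 -0.001] z [-0.001 -0.001 -1.   ]
bin turn needed [-30.1   0.1  -0.1]
down turn needed [-0.1  0.  -0.1]
shift [0.3 1.  2. ]
```

View pics/ov5.png

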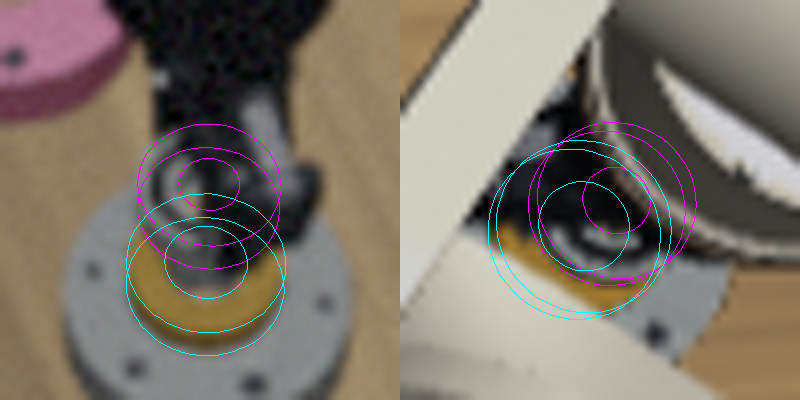

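```bash
python3 -m jog '[[[0,0,0],[0,1,20],1],[[0,0,0],[0,0,0],1],[[0,0,0],[0,0,0],1]]'; python3 g.py 453.2 -289.5 60;python3 ov.py pics/ov6.png 453.2 -289.5 59 bearing 453.2 -289.5 130 ring;  python3 - <<'E'
from rig import robot
from h import *
r=[]
for v in('side','top'):
    c=robot.capture(v);e=proj(c,[(453.2,-289.5,59)])[0];x0,y0=(e-25).astype(int);r.append(cv2.resize(c['image'][y0:y0+50,x0:x0+50],(400,400),interpolation=cv2.INTER_CUBIC))
r=np.hstack(r);r=np.clip(r.astype(float)*1.5,0,255).astype(np.uint8)
cv2.imwrite('pics/raw6.png',r)
E
```

```text
t: 19.2
ee_pos: [453.4, -289.7, 61.9]
tool_rot: [-2.288, -2.151, 0.003]
wrist_force: [1.2, 0.9, -0.9]
width: 44.7
t 19.2 tcp [ 453.4 -289.7   61.9] w 44.7 F [ 1.2  0.9 -0.9] q [-0.71  0.19  1.74 -0.    1.21 -2.22]
x [ 0.062  0.998 -0.001] z [-0.002 -0.001 -1.   ]
bin turn needed [-30.1   0.1  -0. ]
down turn needed [-0.1  0.  -0.1]
shift [ 0.2 -0.2  1.9]
```

View pics/ov6.png

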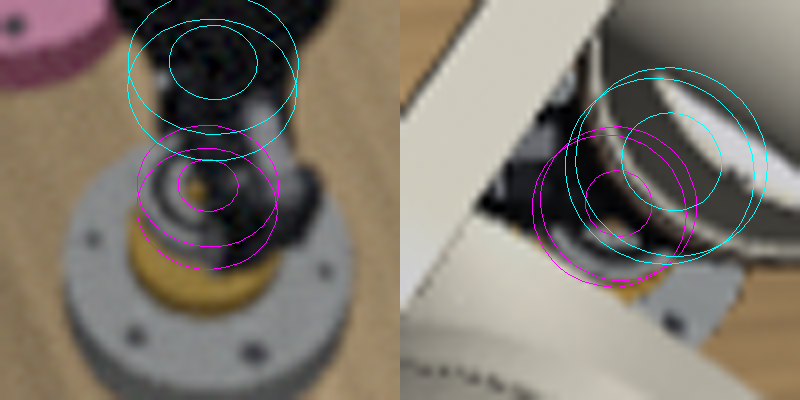

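View pics/raw6.png

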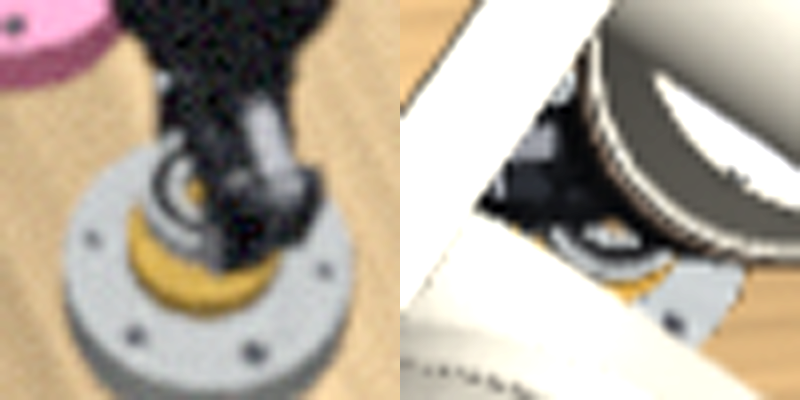

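```bash
python3 -m jog '[[[0,0,0],[0,-0.8,10],1],[[0,0,0],[0,0,3],1],[[0,0,0],[0,0,0],1]]';python3 -m jog '[[[0,0,0],[0,0,1.5],1],[[0,0,0],[0,0,0],1]]'; python3 -m jog '[[[0,0,0],[0,0,0.8],1],[[0,0,0],[0,0,0],1]]'
```

```text
t: 19.7
ee_pos: [452.1, -289.4, 47.7]
tool_rot: [-2.288, -2.149, 0.004]
wrist_force: [-2.7, 1.6, 4.1]
width: 44.7
t: 19.9
ee_pos: [452.3, -289.5, 47.5]
tool_rot: [-2.288, -2.15, 0.004]
wrist_force: [-10.7, 7.6, 25.4]
width: 44.7
t: 20.1
ee_pos: [452.3, -289.5, 47.4]
tool_rot: [-2.288, -2.15, 0.004]
wrist_force: [-14.5, 9.6, 36.6]
width: 44.5
```

```bash
python3 -m jog '[[[0,0,0],[0,0,-2],1],[[0,0,0],[0,0,0],1]]';python3 -m jog '[[[0,0,0],[0,0,0],0.2],[[0,0,0],[0,0,0],-0.1],[[0,0,0],[0,0,0],-0.3],[[0,0,0],[0,0,0],-0.4],[[0,0,0],[0,0,0],-0.4]]' 20
python3 - <<'E'
from rig import robot
from h import *
r=[]
for v in('side','top'):
    c=robot.capture(v);e=proj(c,[(453.2,-289.5,49)])[0];x0,y0=(e-25).astype(int);r.append(cv2.resize(c['image'][y0:y0+50,x0:x0+50],(400,400),interpolation=cv2.INTER_CUBIC))
r=np.hstack(r);r=np.clip(r.astype(float)*1.4,0,255).astype(np.uint8)
cv2.imwrite('pics/raw7.png',r)
E
```

```text
t: 20.3
ee_pos: [452.5, -289.6, 47.7]
tool_rot: [-2.288, -2.15, 0.004]
wrist_force: [-1.7, 0.7, 9.9]
width: 44.6
t: 20.8
ee_pos: [452.4, -289.5, 47.4]
tool_rot: [-2.288, -2.15, 0.004]
wrist_force: [0.3, 0.5, 0.6]
width: 59.4
```

View pics/raw7.png

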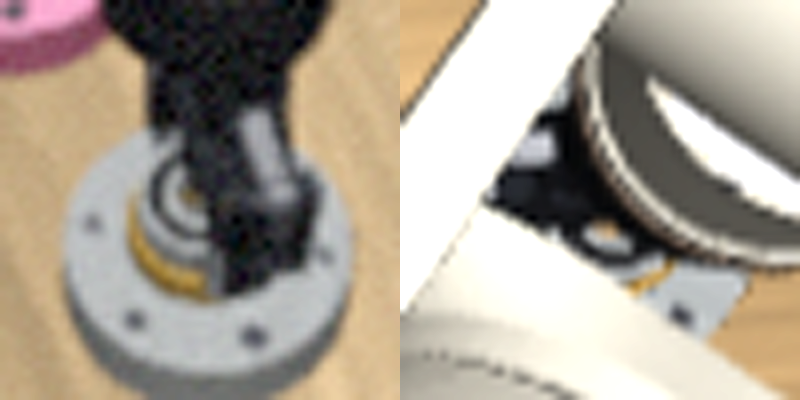

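The bearing sits on the ring. Next I retreat straight up, move clear and check.

```bash
python3 -m jog '[[[0,0,0],[0,0,-5],-0.4],[[0,0,0],[0,0,-20],-0.4],[[0,0,0],[0,0,-40],-0.4],[[0,0,0],[0,0,-45],-0.4],[[0,0,0],[20,-35,0],-0.4],[[0,0,0],[40,-20,0],-0.4],[[0,0,0],[45,0,0],-0.4],[[0,0,0],[45,0,0],-0.4]]'
python3 -m jog '[[[0,0,0],[45,0,0],-0.4],[[0,0,0],[45,0,0],-0.4],[[0,0,0],[45,0,0],-0.4],[[0,0,0],[45,0,0],-0.4],[[0,0,0],[45,0,0],-0.4],[[0,0,0],[0,0,0],-0.4],[[0,0,0],[0,0,0],-0.4]]'
python3 - <<'E'
from rig import robot
from h import *
r=[]
for v in('side','top'):
    c=robot.capture(v);e=proj(c,[(453.2,-289.5,49)])[0];x0,y0=(e-25).astype(int);r.append(cv2.resize(c['image'][y0:y0+50,x0:x0+50],(400,400),interpolation=cv2.INTER_CUBIC))
    cv2.imwrite(f'pics/{v}_end.png',c['image'])
    m,cf=pick(robot,'bearing',c,proj(c,[(453,-289,52)])[0],10)
    if m is not None:
        ce=mcen(m);q=least_squares(lambda p:cen(proj(c,cyl(np.array([*p,45]),(0,0,1),23.5,14)))[0]-ce[0],(454,-290),diff_step=1e-3);print(v,cf,'bearing',q.x.round(1),ce[1],cen(proj(c,cyl(np.array([453,-289,45.]),(0,0,1),23.5,14)))[1])
cv2.imwrite('pics/raw8.png',np.hstack(r))
E
python3 ov.py pics/ov8.png 453 -289.3 45 bearing 453 -289.3 30 ring
```

```text
t: 21.7
ee_pos: [406.6, -135.3, 158.4]
tool_rot: [-2.291, -2.149, 0.003]
wrist_force: [2.0, 0.1, 0.4]
width: 59.9
t: 22.4
ee_pos: [421.0, 89.0, 157.9]
tool_rot: [-2.285, -2.153, 0.004]
wrist_force: [-0.4, 0.1, -0.1]
width: 60.0
side 0.59 bearing [ 455.2 -288.9] 279.0 254.43190623773262
top 0.65 bearing [ 451.6 -289.6] 350.5 311.19388980139047
```

View pics/raw8.png

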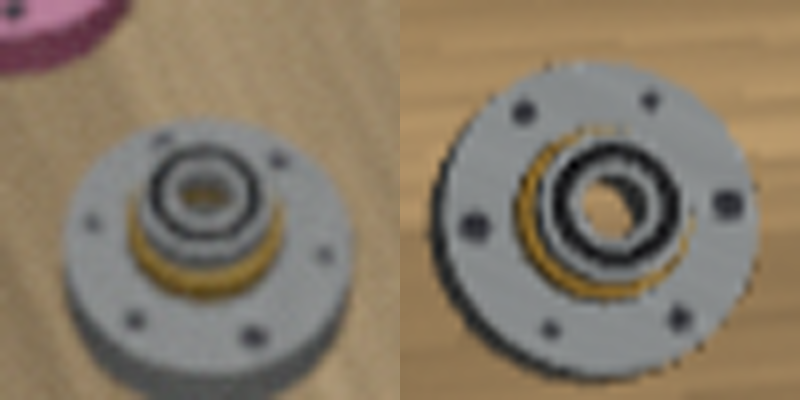

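View pics/ov8.png

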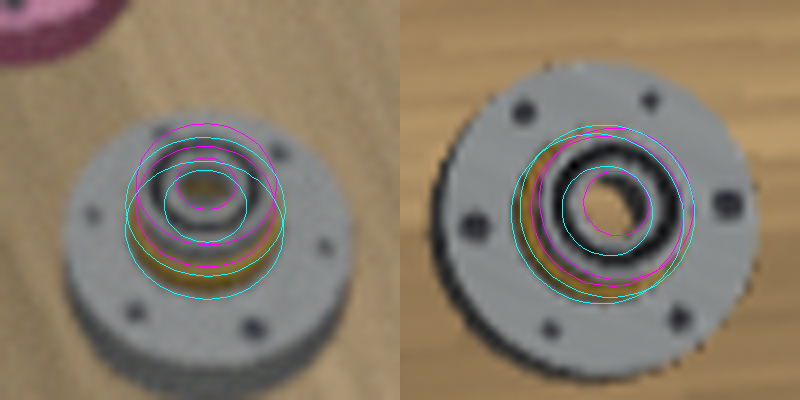

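View pics/side_end.png

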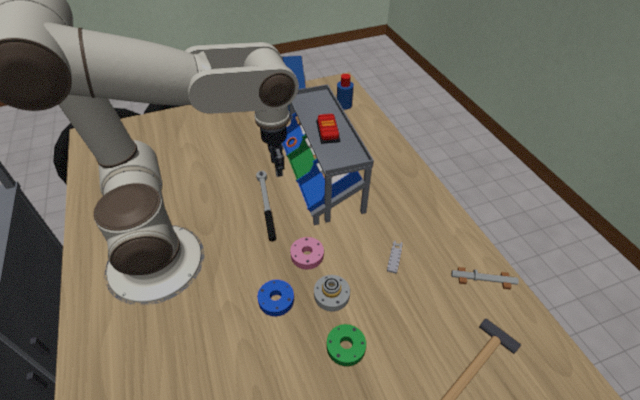

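```bash
python3 -c "
from rig import robot
print(robot.close_job())"
```

```text
the job is handed in; nothing more can be done
None
```

The brass ring is lying flat over the hole of the grey steel block, and the bearing is lying flat on the ring. I lowered each part until it touched before letting go, then moved the arm well clear and handed the job in at about 22.5 s of the 72 s allowed. The hand-in gave no verdict.

**Ring:** after placing, it measured about (453, -289) and the block about (454, -290.5). That is roughly 2 mm apart, where the holes allow up to 6 mm.

**Bearing:** the side camera put it at (455, -289) and the top camera at (452, -290). The two views disagree by about 3.5 mm, partly because the visible outlines measured 10–13% larger than the model. Their mean is within about 1 mm of the ring, where up to 4 mm is allowed. In both close-ups the bearing looks level, and the bench shows through the bore.

**Forces:** the wrist force at the readings I took peaked at about 41 N (limit 120 N), when the bearing was pressed onto the ring. Contact there came about 1 mm higher than I expected, which I put down to measurement error.

**Other objects:** the last side picture shows the oil seal, torque wrench, footpeg and lens, and the coloured look-alike blocks, where they were at the start. I checked that by eye, not by measurement.

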